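Re-clamp the gearbox and hold its cover ready for the screws

ROBOT

A 6-joint arm with a two-finger parallel gripper is mounted at the origin on the work surface. World frame = base frame: x ahead of the robot, y to its left, z up, the work surface at z = 0. Lengths are in m, angles in rad, forces in N, time in s.
With the tool pointing down it reaches from about 0.3 to 0.775 m from the base axis. Payload 14.6 kg.
Tool frame: the origin (TCP) lies at the very end of the fingers, on their centre line; the grasp point (between the pads) lies 19 mm behind it; z points along the fingers, y is the line along which they close (so a half turn about z gives the same grasp; the last joint's range is limited). The gripper opens to 94 mm and grips with 3 to 60 N. Pads are 16 mm wide; open, the fingers measure 119 mm over their backs; the gripper's body (75 mm by 177 mm) begins 78 mm behind the grasp point.
Start: joints at [1.217, 0.3, 1.521, -0, 1.321, -0.067], TCP at [0.156, 0.528, 0.205] pointing down, gripper open.
Joint ranges: [-3.03, 3.03], [-0.79, 2.21], [0.23, 2.52], [-1.04, 4.18], [0, 3.07], [-2.55, 2.55]. Speed limits (rad/s): [2.22, 2.22, 2.57, 3.14, 3.14, 3.14].

INTERFACE

Orientations are given as [roll, pitch, yaw] about the fixed x, y, z axes, in that order (R = Rz(yaw) Ry(pitch) Rx(roll)).
In Python, from station import status, vision, order, silhouettes gives the robot as it stands. The module is installed in compiled form; this text tells all that it offers.
- The arm moves only by the shell command python3 -m pendant 'ROWS' [FORCE]. ROWS is JSON, one flat list of numbers, 7 for each row, row after row: the shift along the tool's x, y, z in units of 500 mm (1.0 is 500 mm), then the turn, a rotation vector about the tool's x, y, z in units of 90 degrees (1.0 is 90 degrees), then the opening, from -1 (shut) to 1 (fully open). A call has 1 to 12 rows; each row is the pose to reach, as a shift and turn from the pose commanded when the call began, along the tool's axes at that moment; what a row does not reach only later rows make up. A row lasts 1/10 s, in which the tool goes at most 50 mm and 8.59 degrees, less where a joint would pass 70% of its speed; a pose out of reach is approached as far as the arm can. A call with a number of a shift or a turn outside -1 to 1 is refused whole. A call with a gripper value outside its range is refused whole. The fingers move at their own pace and stop on an object; FORCE is the grip in N (left out, the last holds). Time passes only in rows, so rows that repeat a pose let the fingers close. It gives the time, the measured TCP pose, the force, the opening and the grip force at its end, in the units of the state.
- status.get_obs(): the state, without advancing time (a new reading comes with each control period).
- vision.camera(name): name is "scene" or "top" or "wrist"; returns a dict with "pixels" (420x560x3 uint8, red, green, blue), "K" (3x3 intrinsics, pixels), "k1" (the pictures are not rectified: a ray, as slopes to the right and down, at radius r is drawn at 1 + k1 r^2 times it, then the intrinsics apply), "R" (3x3) and "t" (3): a world point X has camera coordinates R X + t. Camera axes: x right, y down, z forward; pixel columns grow to the right and rows downward; lengths in m; the calibration is good to about 2 mm. A picture is of the moment at which its call begins. There is no depth.
- order.hand_in(): hands the job in; it is judged then, once.
Trained networks look in a picture, given as the dict that the camera call returned (one of the last four; its "shot" number tells which), for a name from the list of things; names that differ only in an ending like _2 or _b are one class to them, and where a whole thing is asked for, a point or a joint stands for the part that bears it (a point fixed in the world has none). Each returns a list of dicts, best first, with "score" (0 to 1); they miss things now and then, are a little off and sometimes report something else, mostly with a low value. They report only what shows in the picture. A call takes as long as a camera call. They do not tell look-alikes from the thing itself.
- silhouettes(target, picture): "region" (420x560 bool, what is visible of it) and "extent" ([left, top, right, bottom] in pixels, round what is visible of it).
The state is a dict: "time_s": time; "qpos": joint angles; "joint_vel": joint speeds; "tau": joint torques, N m; "ee_pos": TCP position; "eef_rot": TCP orientation; "force": force on the tool from outside, world axes, zero at the start; "moment": the same for the moment, N m; "grip_width": finger opening in m; "grip_force": force on a finger pad.
Only numpy, scipy, OpenCV 4.12 (cv2) and the standard library are available. Lean on these libraries where they do the work, as an engineer would, in place of code of your own. Each camera call takes 0.05 s, during which the arm holds its last target. There are 200 camera calls.

TASK

The clamp on the gearbox fixture was left not quite shut: pull its red slide knob all the way out, past the click to the stop, then push it fully home. Then take the blue cover plate by its black block and hold it level, about a centimetre above the gearbox's top flange without touching it, with all four of its holes over the four threaded holes so that the screws could drop straight in. Finish there, still holding the cover steady in the gripper, and leave the other things on the bench where they are.

Things in the scene. Friction and masses are not known exactly. Their poses are not given: they have to be found in the camera images.
- fixture: fixed aluminium base plate 240 x 150 x 12 mm with a grey gearbox housing at its +x end and a dark clamp bracket at its -x end. Origin on the bench surface; own x points from the knob towards the housing, z up. The housing's centre lies 45 mm along +x. Bracket: 20 x 56 mm, 62 mm high (brass cap to 68 mm), its outer face at x = -95 mm.
- flange_centre (a point): centre of the housing's top face (a flange 124 x 94 mm, long side along the fixture's x, with an open 70 x 44 mm window showing brass gears), 72 mm above the bench; axes as the fixture's.
- clamp_slide (a joint): position of the clamp slide in m: 0 = pushed fully home (jaw on the housing), 0.030 = pulled fully out to its stop. It slides along the fixture's -x as it is pulled, level. It takes about 3 N to move and 7 to 8 N past a detent click near 0.015; it stays where it is left. It starts 3 to 8 mm out.
- knob (a point): centre of the red round knob of the clamp slide: 28 mm diameter, 28 mm long, its axis level along the fixture's x, centre 42 mm above the bench; moves with the slide. Fully home, it stands 132 mm from the fixture's origin along -x, with 23 mm free between knob and bracket. It can be pinched from above across its diameter.
- cover: blue cover plate lying flat and loose on the bench, 124 x 94 x 6 mm (long side = own x), about 0.3 kg, with a black upright grip block in its middle, 44 mm (own x) by 26 mm (own y), its top 42 mm above the plate's underside. Origin at the centre of the underside, z up. The plate is the same after a half turn.
- cover_centre (a point): centre of the cover's underside (same place as the origin of the cover).
- thread0 (a point): threaded M6 hole in a brass insert on the flange's top face, at +48 mm along x and +33 mm along y from flange_centre.
- thread1 (a point): threaded M6 hole in a brass insert on the flange's top face, at -48 mm along x and +33 mm along y from flange_centre.
- thread2 (a point): threaded M6 hole in a brass insert on the flange's top face, at -48 mm along x and -33 mm along y from flange_centre.
- thread3 (a point): threaded M6 hole in a brass insert on the flange's top face, at +48 mm along x and -33 mm along y from flange_centre.
- hole0 (a point): centre, at the underside, of a 13 mm through hole in the cover, at +48 mm along x and +33 mm along y of the cover.
- hole1 (a point): centre, at the underside, of a 13 mm through hole in the cover, at -48 mm along x and +33 mm along y of the cover.
- hole2 (a point): centre, at the underside, of a 13 mm through hole in the cover, at -48 mm along x and -33 mm along y of the cover.
- hole3 (a point): centre, at the underside, of a 13 mm through hole in the cover, at +48 mm along x and -33 mm along y of the cover.
- spool: copper reel, 56 mm across, 36 mm high; a bystander, loose on the bench, to be left alone. Origin at the centre of its underside.
- gear: small brass gear blank with hub, 38 mm across, 22 mm high, on the robot's left; a bystander, loose on the bench, to be left alone. Origin at the centre of its underside.
- bottle: small white bottle with red cap, 28 mm across, 60 mm high; a bystander, loose on the bench, to be left alone. Origin at the centre of its underside.
- screwdriver: red screwdriver lying flat, pointing away from the robot, beyond the bottle; a bystander, loose, to be left alone. Origin about its middle.
- wrench: steel spanner, 145 mm long, 7 mm thick, lying flat on the robot's right; a bystander, loose, to be left alone. Origin about its middle.
- tape: yellow ring (roll), 84 mm across, 22 mm high, near the robot; a bystander, loose on the bench, to be left alone. Origin at the centre of its underside.
Not all that is in view belongs to the job. What is shaped like the cover but pink or yellow is not meant.

How it is judged:
On the way, in this order (a step that is already met when the one before it is completed fails the run):
1. the clamp knob is pulled out to its stop (value of joint clamp_slide above 0.027 m), for 0.1 s.
2. the clamp knob is pushed fully home (value of joint clamp_slide below 0.002 m), for 0.2 s.
3. the cover is lifted off the bench (height (world z) of cover above 0.03 m and contact force between the fingers and cover above 1 N), for 0.2 s.
At the end, for the whole second after the job is handed in: The cover is held in the gripper, still (under 15 mm/s), level within 0.07 rad, its underside 4 to 20 mm above the flange and not touching the fixture, each of its four holes within 3.5 mm sideways of a threaded hole (either way round), and the clamp slide is home within 2.5 mm (((horizontal distance between hole0 and thread0 below 0.0035 m and horizontal distance between hole1 and thread1 below 0.0035 m and horizontal distance between hole2 and thread2 below 0.0035 m and horizontal distance between hole3 and thread3 below 0.0035 m) or (horizontal distance between hole0 and thread2 below 0.0035 m and horizontal distance between hole1 and thread3 below 0.0035 m and horizontal distance between hole2 and thread0 below 0.0035 m and horizontal distance between hole3 and thread1 below 0.0035 m)) and z of cover_centre in the frame of flange_centre between 0.004 and 0.02 m and angle between cover's own z axis and vertical below 0.07 rad and linear speed of cover below 0.015 m/s and contact force between the fingers and cover above 1 N and contact force between cover and fixture below 0.2 N and value of joint clamp_slide below 0.0025 m); the arm keeps its last pose, push and grip.
It fails at once if a bystander was pushed away by more than 30 mm (distance of any of spool, gear, bottle, screwdriver, wrench, tape from where it was at the start of the episode above 0.03 m).
It also fails if it takes over 58 s, if anything falls off the work surface, if the arm or the gripper's body presses on something with over 40 N, if the wrist force passes 120 N, or if a joint passes its speed limit or range.

## Working session

There is one attempt and no reset: what is moved stays moved. The work goes in short steps, Python scripts to look and compute and a shell command to move; the robot and the scene stay as the last step left them, time stands still between calls to the robot, and variables do not carry over. Pictures are saved under pics/ and viewed, at most 10 in all, crops included, and the job is handed in when it is done.

```bash
mkdir -p pics
python3 - <<'E'
from station import status, vision, silhouettes
import cv2, numpy as np
o=status.get_obs(); print({k:np.round(v,3).tolist() for k,v in o.items()})
ims=[]
for n in ("scene","top"):
    p=vision.camera(n); ims.append(p)
    print(n,np.round(p["K"],1).tolist(),p["k1"],np.round(p["R"],3).tolist(),np.round(p["t"],3).tolist())
    for t in ("fixture","knob","cover"):
        print(t,[(round(d["score"],2),d["extent"],int(d["region"].sum())) for d in silhouettes(t,p)][:4])
    cv2.imwrite(f"pics/{n}0.png",p["pixels"][:,:,::-1])
E
```

```text
{'time_s': 0.0, 'qpos': [1.217, 0.3, 1.522, -0.0, 1.321, -0.067], 'joint_vel': [0.0, -0.001, -0.0, -0.0, -0.001, -0.0], 'tau': [0.002, -53.18, -35.274, 0.071, 0.024, -0.0], 'ee_pos': [0.155, 0.527, 0.205], 'eef_rot': [-3.14, -0.0, 2.855], 'force': [0.53, 0.232, -0.352], 'moment': [0.012, 0.014, -0.002], 'grip_force': 0.0, 'grip_width': 0.094}
scene [[519.9, 0.0, 279.0], [0.0, 519.9, 200.8], [0.0, 0.0, 1.0]] -0.04125085253225944 [[-0.766, 0.642, -0.002], [0.504, 0.599, -0.623], [-0.399, -0.478, -0.783]] [0.47, -0.241, 1.478]
fixture [(0.86, [274.5, 236.8, 399.1, 336.3], 7080), (0.65, [346.0, 234.9, 400.7, 270.8], 325)]
knob [(0.89, [346.2, 233.8, 401.3, 267.6], 258)]
cover [(0.7, [128.9, 189.5, 189.3, 234.0], 1764), (0.58, [239.2, 109.5, 296.3, 138.0], 1184)]
top [[469.1, 0.0, 281.0], [0.0, 469.1, 208.9], [0.0, 0.0, 1.0]] -0.08445014903697572 [[-0.002, -1.0, -0.004], [-0.996, 0.002, -0.092], [0.092, 0.004, -0.996]] [-0.023, 0.611, 1.271]
fixture [(0.83, [173.6, 164.5, 236.3, 266.0], 4631)]
knob [(0.73, [191.2, 223.2, 210.4, 266.0], 243)]
cover [(0.81, [358.1, 254.5, 403.0, 309.2], 1455), (0.8, [332.3, 121.4, 378.6, 164.0], 1382), (0.57, [335.6, 184.2, 378.5, 234.2], 1443)]
```

View pics/top0.png

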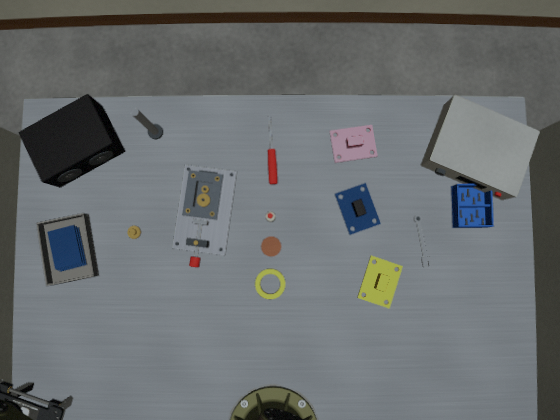

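View pics/scene0.png

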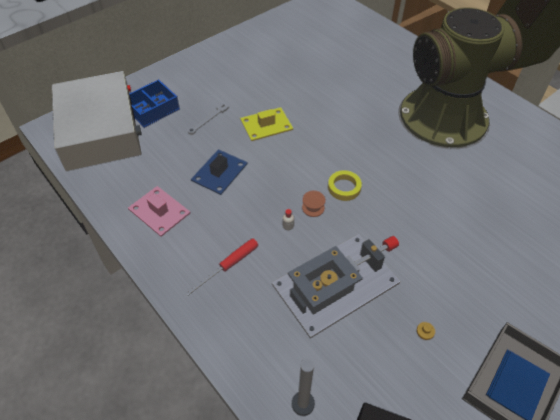

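The top view shows the fixture at about (205,210), with the red knob at (195,262). The blue cover with the black block is at (358,208), and pink and yellow decoys lie near it. The blue pieces in the trays at left and right aren't the cover. I'll measure next.

```bash
cat > h.py <<'E'
import numpy as np, cv2
from scipy.spatial.transform import Rotation as Rot
from station import status, vision, silhouettes
def proj(p,X):
    c=np.atleast_2d(X)@np.array(p["R"]).T+p["t"]; s=c[:,:2]/c[:,2:]
    s=s*(1+p["k1"]*(s**2).sum(1,keepdims=True)); K=np.array(p["K"])
    return s@K[:2,:2].T+K[:2,2]
def ray(p,uv,z):
    """world points on plane z seen at pixels uv"""
    K=np.array(p["K"]); d=(np.atleast_2d(uv)-K[:2,2])/[K[0,0],K[1,1]]; s=d.copy()
    for _ in range(20): s=d/(1+p["k1"]*(s**2).sum(1,keepdims=True))
    R=np.array(p["R"]); w=np.c_[s,np.ones(len(s))]@R; C=-R.T@np.array(p["t"])
    return C+w*((z-C[2])/w[:,2])[:,None]
def hsv(p): return cv2.cvtColor(p["pixels"],cv2.COLOR_RGB2HSV)
def rect(p,mask,z):
    """oriented rectangle (centre, long, short, yaw of long side) of a mask on plane z"""
    v,u=np.nonzero(mask); X=ray(p,np.c_[u,v],z)[:,:2]
    (c,(w,h),a)=cv2.minAreaRect((X*1000).astype(np.float32))
    if w<h: w,h,a=h,w,a+90
    return np.r_[np.array(c)/1000,w,h,(a+90)%180-90]
def move(target,yaw):
    """shift/turn units for a tool-down pose: target TCP xyz, tool yaw (rad) from measured pose"""
    o=status.get_obs(); R=Rot.from_euler("xyz",o["eef_rot"]); T=Rot.from_euler("xyz",[np.pi,0,yaw])
    s=R.inv().apply(np.array(target)-o["ee_pos"])/.5; r=(R.inv()*T).as_rotvec()/(np.pi/2)
    return np.round(np.r_[s,r],4).tolist()
E
python3 - <<'E'
from h import *
import math
for n in("top","scene"):
    p=vision.camera(n)
    for d in silhouettes("cover",p):
        x0,y0,x1,y1=map(int,d["extent"]); px=hsv(p)[d["region"]]
        print(n,"cover",d["score"],"hue",np.median(px[:,0]),np.round(rect(p,d["region"],.006),3))
    for d in silhouettes("fixture",p)[:1]: print(n,"fix",np.round(rect(p,d["region"],.012),3))
    H=hsv(p); red=((H[...,0]<6)|(H[...,0]>174))&(H[...,1]>150)&(H[...,2]>90)
    for d in silhouettes("knob",p)[:1]:
        x0,y0,x1,y1=map(int,d["extent"]); m=np.zeros_like(red); m[y0-3:y1+4,x0-3:x1+4]=1; m&=red
        v,u=np.nonzero(m); print(n,"knob",m.sum(),np.round(ray(p,[[u.mean(),v.mean()]],.045),3))
E
```

```text
top cover 0.72 hue 32.0 [  0.409  -0.301 120.707  96.427 -18.712]
top cover 0.71 hue 162.0 [  0.801  -0.23  125.114  93.925 -81.629]
top cover 0.57 hue 107.0 [  0.616  -0.24  122.159  95.151  18.927]
top fix [ 5.92000e-01  1.94000e-01  2.83460e+02  1.55815e+02 -7.87800e+00]
top knob 87 [[0.466 0.212 0.045]]
scene cover 0.98 hue 110.0 [  0.615  -0.238 129.201  96.156  20.02 ]
scene cover 0.65 hue 31.0 [  0.408  -0.299 125.797 105.149 -18.829]
scene cover 0.59 hue 168.0 [  0.803  -0.228 128.895  96.269 -81.686]
scene fix [ 5.83000e-01  1.97000e-01  3.07227e+02  1.57662e+02 -7.45600e+00]
scene knob 106 [[0.465 0.213 0.045]]
```

```bash
python3 -c "
from h import *
print(move([.46,.213,.2],3.007))
p=vision.camera('wrist');R=np.array(p['R']);o=status.get_obs();E=Rot.from_euler('xyz',o['eef_rot']).as_matrix()
print(np.round(p['K'],1).tolist(),p['k1'],'cam in tool',np.round(E.T@(-R.T@p['t']-o['ee_pos']),3),np.round(R@E,2).tolist())"
```

```text
[-0.7619, -0.4311, 0.0108, 0.0, -0.0, -0.0969]
[[356.7, 0.0, 279.6], [0.0, 356.7, 206.5], [0.0, 0.0, 1.0]] 0.018800254290242825 cam in tool [ 0.068 -0.    -0.179] [[0.0, 1.0, -0.0], [-0.97, 0.0, -0.24], [-0.24, 0.0, 0.97]]
```

```bash
python3 -m pendant '[-0.762,-0.431,0.01,0,0,-0.097,1,-0.762,-0.431,0.01,0,0,-0.097,1,-0.762,-0.431,0.01,0,0,-0.097,1,-0.762,-0.431,0.01,0,0,-0.097,1,-0.762,-0.431,0.01,0,0,-0.097,1,-0.762,-0.431,0.01,0,0,-0.097,1,-0.762,-0.431,0.01,0,0,-0.097,1,-0.762,-0.431,0.01,0,0,-0.097,1,-0.762,-0.431,0.01,0,0,-0.097,1,-0.762,-0.431,0.01,0,0,-0.097,1,-0.762,-0.431,0.01,0,0,-0.097,1,-0.762,-0.431,0.01,0,0,-0.097,1]' 20
python3 - <<'E'
from h import *
p=vision.camera("wrist"); np.save("pics/w1.npy",p,allow_pickle=True)
o=status.get_obs(); print(o["time_s"],o["ee_pos"],o["eef_rot"])
cv2.imwrite("pics/w1.png",p["pixels"][:,:,::-1])
E
```

```text
time_s: 2.05
ee_pos: [0.4595, 0.2138, 0.2005]
eef_rot: [3.141, -0.0, 3.008]
force: [0.4, -0.4, -0.4]
grip_width: 0.0938
grip_force: 0.0
2.1 [0.45939539 0.21394377 0.20056045] [3.14142952e+00 2.97423373e-05 3.00855888e+00]
```

View pics/w1.png

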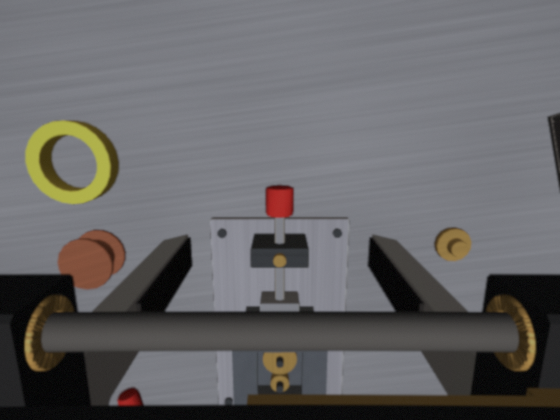

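The wrist picture shows the knob at about (280,200), with its axis vertical in the image. The base plate's near corners are at (212,218) and (348,218).

```bash
cat >> h.py <<'E'
def fitknob(p,yaw,x0):
    from scipy.optimize import least_squares
    H=hsv(p); m=(((H[...,0]<6)|(H[...,0]>174))&(H[...,1]>150)&(H[...,2]>60)).astype(np.uint8)
    u0,v0=proj(p,[*x0,.042])[0]; n,L,S,C=cv2.connectedComponentsWithStats(m)
    i=1+np.argmin(np.hypot(*(C[1:]-[u0,v0]).T)+1e3*(S[1:,4]<60)); b=S[i,:4]; box=np.r_[b[:2]-.5,b[:2]+b[2:]-.5]
    a=np.linspace(0,2*np.pi,60); cyl=np.concatenate([np.c_[np.full(60,e),.014*np.cos(a),.014*np.sin(a)] for e in(-.014,.014)])
    cyl=cyl@Rot.from_euler("z",yaw).as_matrix().T
    def f(q):
        U=proj(p,cyl+[q[0],q[1],.042]); return np.r_[U.min(0),U.max(0)]-box
    r=least_squares(f,x0,x_scale=.01); return r.x,r.fun,box
E
python3 - <<'E'
from h import *
p=vision.camera("wrist")
c=ray(p,[[212,218],[347.5,218]],.012); d=c[0]-c[1]; print("corners",c.round(4),np.hypot(*d[:2]),"yaw",np.degrees(np.arctan2(-d[0],d[1])) )
yaw=np.radians(-7.7)
k,res,box=fitknob(p,yaw,[.466,.212]); print(k,res,box)
for x in c: pass
m=c.mean(0)[:2]; ux=np.array([np.cos(yaw),np.sin(yaw)]); print("origin from edge",m+.12*ux,"slide",(m+.12*ux-k)@ux-.132)
print(move([k[0],k[1],.024],3.007))
E
```

```text
corners [[0.483  0.1376 0.012 ]
 [0.5022 0.2809 0.012 ]] 0.1446514048256103 yaw 172.38266627150614
[0.46683374 0.21193952] [-1.08594767 -1.79053946  1.08835884  1.74847674] [265.5 185.5 292.5 216.5]
origin from edge [0.61153809 0.19317424] slide 0.013913871446134263
[-0.0152, -0.0021, 0.3532, 0.0001, 0.0001, 0.0012]
```

```bash
python3 -m pendant '[-0.015,-0.002,0.1,0,0,0,0.3,-0.015,-0.002,0.2,0,0,0,0.3,-0.015,-0.002,0.29,0,0,0,0.3,-0.015,-0.002,0.353,0,0,0,0.3,-0.015,-0.002,0.353,0,0,0,0.3,-0.015,-0.002,0.353,0,0,0,-1,-0.015,-0.002,0.353,0,0,0,-1,-0.015,-0.002,0.353,0,0,0,-1,-0.015,-0.002,0.353,0,0,0,-1]' 40
python3 -c "
from h import *
o=status.get_obs();print(o['ee_pos'],o['eef_rot'],o['grip_width'],o['grip_force'])"
```

```text
time_s: 3.05
ee_pos: [0.4679, 0.2113, 0.0252]
eef_rot: [3.141, 0.002, 3.007]
force: [0.2, -0.7, -0.5]
grip_width: 0.0325
grip_force: 0.0
[0.46791274 0.21132192 0.02519262] [3.14064218e+00 1.85794922e-03 3.00730551e+00] 0.032460695176717125 0.0
```

```bash
python3 -m pendant '[0,0,0,0,0,0,-1,0,0,0,0,0,0,-1,0,0,0,0,0,0,-1,0.01,0,0,0,0,0,-1,0.02,0,0,0,0,0,-1,0.03,0,0,0,0,0,-1,0.04,0,0,0,0,0,-1,0.05,0,0,0,0,0,-1,0.05,0,0,0,0,0,-1,0.05,0,0,0,0,0,-1]' 40
```

```text
time_s: 4.05
ee_pos: [0.4432, 0.2155, 0.025]
eef_rot: [3.139, 0.002, 3.007]
force: [-1.1, 8.4, 2.3]
grip_width: 0.0271
grip_force: 40.0
```

```bash
python3 -m pendant '[0.006,0,0,0,0,0,-1,0.01,0,0,0,0,0,-1,0.01,0,0,0,0,0,-1]' 40
```

```text
time_s: 4.35
ee_pos: [0.4429, 0.2156, 0.0252]
eef_rot: [3.137, 0.012, 3.007]
force: [36.2, 1.4, -23.4]
grip_width: 0.0268
grip_force: 40.0
```

```bash
python3 -m pendant '[0,0,0,0,0,0,-1,-0.015,0,0,0,0,0,-1,-0.03,0,0,0,0,0,-1,-0.045,0,0,0,0,0,-1,-0.06,0,0,0,0,0,-1,-0.072,0,0,0,0,0,-1,-0.072,0,0,0,0,0,-1,-0.072,0,0,0,0,0,-1]' 40
```

```text
time_s: 5.15
ee_pos: [0.473, 0.2115, 0.0249]
eef_rot: [3.14, -0.0, 3.007]
force: [-8.1, 9.1, 7.4]
grip_width: 0.0272
grip_force: 40.0
```

```bash
python3 -m pendant '[-0.003,0,0,0,0,0,-1,-0.005,0,0,0,0,0,-1,-0.005,0,0,0,0,0,-1,-0.005,0,0,0,0,0,-1]' 40
```

```text
time_s: 5.55
ee_pos: [0.4732, 0.2114, 0.0248]
eef_rot: [3.141, -0.005, 3.007]
force: [-25.1, 11.3, 20.4]
grip_width: 0.0269
grip_force: 40.0
```

```bash
python3 -m pendant '[0.003,0,0,0,0,0,0.3,0.003,0,0,0,0,0,0.3,0.003,0,0,0,0,0,0.3,0.003,0,0,0,0,0,0.3,0,0,-0.1,0,0,0,0.3,0,0,-0.2,0,0,0,0.3,0,0,-0.3,0,0,0,0.5,-0.07,0,-0.39,0,0,0,0.6,-0.16,0,-0.43,0,0,0,0.6,-0.25,0,-0.45,0,0,0,0.6,-0.35,0,-0.45,0,0,0,0.6,-0.35,0,-0.45,0,0,0,0.6]'
python3 - <<'E'
from h import *
p=vision.camera("wrist"); p=vision.camera("wrist")
np.savez("w2",**p)
o=status.get_obs(); print(o["time_s"],o["ee_pos"],o["eef_rot"])
cv2.imwrite("pics/w2.png",p["pixels"][:,:,::-1])
yaw=np.radians(-7.7); R=Rot.from_euler("z",yaw).as_matrix()
print(proj(p,[.647,.187,.072]+np.array([[s*.048,t*.033,0] for s,t in((1,1),(-1,1),(-1,-1),(1,-1))])@R.T).round(1))
E
```

```text
time_s: 6.75
ee_pos: [0.653, 0.1846, 0.2451]
eef_rot: [-3.14, -0.003, 3.004]
force: [-1.1, 0.6, -1.1]
grip_width: 0.0754
grip_force: 0.0
6.85 [0.64953561 0.185902   0.24709104] [-3.14069819e+00 -2.35412712e-03  3.00603034e+00]
[[313.4 232. ]
 [315.4 137.5]
 [247.4 137.7]
 [249.6 232.1]]
```

View pics/w2.png

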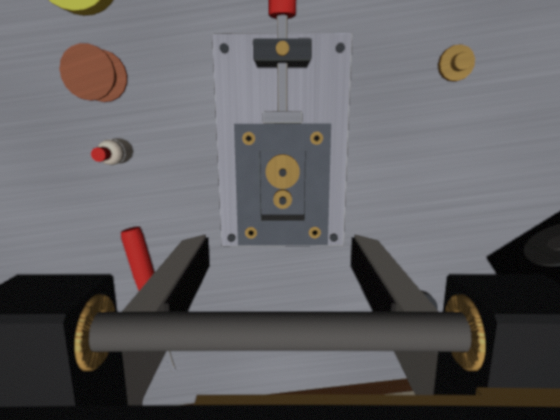

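The wrist picture shows the brass inserts at about (249,138), (316,138), (251,232) and (314,232), within 2 px of the prediction. The clamp is shut. I'll refine the fixture pose from here.

```bash
cat >> h.py <<'E'
Q=np.array([[.048,.033,0],[-.048,.033,0],[-.048,-.033,0],[.048,-.033,0]])
def pts4(q,z): return Q@Rot.from_euler("z",q[2]).as_matrix().T+[q[0],q[1],z]
def fit4(p,uv,z,q0,w=None):
    from scipy.optimize import least_squares
    r=least_squares(lambda q:(proj(p,pts4(q,z))-uv).ravel(),q0,x_scale=[.01,.01,.05],loss="soft_l1"); return r.x,r.fun.round(1)
def blobs(p,mask,guess,rad=9):
    """centroid of mask near each guess pixel"""
    out=[]
    for u,v in guess:
        y,x=np.nonzero(mask); k=np.hypot(x-u,y-v)<rad; out.append([x[k].mean(),y[k].mean()])
    return np.array(out)
def brass(p):
    H=hsv(p); return (H[...,0]>8)&(H[...,0]<28)&(H[...,1]>110)&(H[...,2]>70)
E
python3 - <<'E'
from h import *
p=vision.camera("wrist"); q=np.array([.648,.187,np.radians(-7.7)])
for _ in range(2):
    uv=blobs(p,brass(p),proj(p,pts4(q,.072))); q,r=fit4(p,uv,.072,q)
print("wrist",q,np.degrees(q[2]),r,uv.round(1).tolist())
for n,rad in(("top",4),("scene",4)):
    p=vision.camera(n)
    try:
        g=np.array(q); 
        for _ in range(2):
            uv=blobs(p,brass(p),proj(p,pts4(g,.072)),rad); g,r=fit4(p,uv,.072,g)
        print(n,g,np.degrees(g[2]),r)
    except Exception as e: print(n,e)
o=status.get_obs();print(o["ee_pos"],o["eef_rot"],o["time_s"])
# cover view pose: both yaw choices
for y in (19.5,199.5-360): print(move([.615,-.239,.22],np.radians(y)))
E
```

```text
wrist [ 0.64727741  0.18784009 -0.13312322] -7.6273986578241155 [ 0.   0.1  0.1 -0.  -0.1  0.   0.  -0.1] [[313.5, 232.9], [315.5, 139.0], [248.0, 139.1], [250.1, 233.1]]
top Residuals are not finite in the initial point.
scene [ 0.64768869  0.1886116  -0.13607827] -7.79671072636747 [ 0.   0.2  0.1  0.3 -0.1 -0.4  0.  -0.1]
[0.64832767 0.18680318 0.24980885] [3.14127973e+00 7.12864446e-04 3.00773455e+00] 7.0
[-0.0476, -0.8529, 0.0594, 0.0007, -0.0001, 1.6981]
[-0.0476, -0.8529, 0.0594, 0.0001, 0.0005, -0.3019]h.py:45: RuntimeWarning: Mean of empty slice.
  y,x=np.nonzero(mask); k=np.hypot(x-u,y-v)<rad; out.append([x[k].mean(),y[k].mean()])
  ret = ret.dtype.type(ret / rcount)
```

```bash
python3 -m pendant '[-0.048,-0.853,0.06,0,0,-0.302,0.6,-0.048,-0.853,0.06,0,0,-0.302,0.6,-0.048,-0.853,0.06,0,0,-0.302,0.6,-0.048,-0.853,0.06,0,0,-0.302,0.6,-0.048,-0.853,0.06,0,0,-0.302,0.6,-0.048,-0.853,0.06,0,0,-0.302,0.6,-0.048,-0.853,0.06,0,0,-0.302,0.6,-0.048,-0.853,0.06,0,0,-0.302,0.6,-0.048,-0.853,0.06,0,0,-0.302,0.6,-0.048,-0.853,0.06,0,0,-0.302,0.6,-0.048,-0.853,0.06,0,0,-0.302,0.6,-0.048,-0.853,0.06,0,0,-0.302,0.6]'
python3 - <<'E'
from h import *
for _ in range(3): p=vision.camera("wrist")
np.savez("w3",**p); o=status.get_obs(); print(o["time_s"],o["ee_pos"],o["eef_rot"])
cv2.imwrite("pics/w3.png",p["pixels"][:,:,::-1])
print(proj(p,pts4([.615,-.239,np.radians(19.5)],.006)).round(1).tolist())
for d in silhouettes("cover",p): print(d["score"],d["extent"],rect(p,d["region"],.006))
E
```

```text
time_s: 8.2
ee_pos: [0.6159, -0.2379, 0.2199]
eef_rot: [-3.141, 0.001, -2.8]
force: [-0.1, -0.2, -0.7]
grip_width: 0.0753
grip_force: 0.0
8.35 [ 0.61607373 -0.23813902  0.21945607] [-3.14117183e+00  4.52101851e-04 -2.80005234e+00]
[[308.1, 223.2], [310.0, 137.9], [248.9, 137.8], [250.5, 223.1]]
0.77 [230.4, 0.9, 326.0, 47.4] [  0.46485233  -0.29331723  91.83728027  43.67372131 -70.44111252]
0.7 [234.6, 120.0, 326.0, 235.5] [  0.61483875  -0.23991182 125.55283356  96.00315094  18.72148323]
0.69 [192.1, 283.9, 293.7, 366.3] [  0.80071649  -0.22836539 119.81874847 100.0626297  -81.74613953]
```

View pics/w3.png

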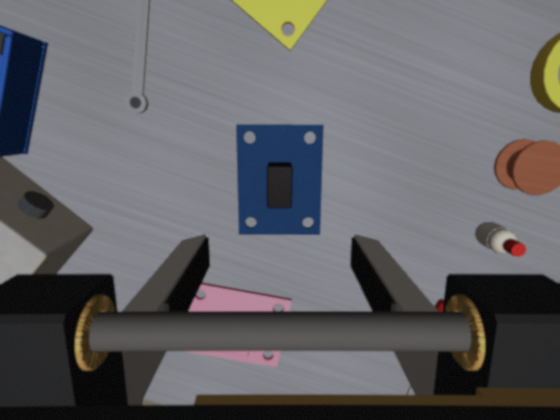

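The cover is directly under the gripper, with its holes at (250,138), (310,138), (251,223) and (308,223), as predicted. Descending to grasp.

```bash
python3 -m pendant '[0.002,-0.001,0.1,0,0,0,0.4,0.002,-0.001,0.2,0,0,0,0.4,0.002,-0.001,0.29,0,0,0,0.4,0.002,-0.001,0.36,0,0,0,0.4,0.002,-0.001,0.4,0,0,0,0.4,0.002,-0.001,0.415,0,0,0,0.4,0.002,-0.001,0.415,0,0,0,0.4,0.002,-0.001,0.415,0,0,0,-1,0.002,-0.001,0.415,0,0,0,-1,0.002,-0.001,0.415,0,0,0,-1,0.002,-0.001,0.415,0,0,0,-1,0.002,-0.001,0.415,0,0,0,-1]' 45
python3 -m pendant '[0,0,0,0,0,0,-1,0,0,0,0,0,0,-1,0,0,0,0,0,0,-1,0,0,0,0,0,0,-1]' 45
```

```text
time_s: 9.6
ee_pos: [0.6152, -0.2403, 0.0118]
eef_rot: [-3.141, 0.0, -2.802]
force: [0.2, -0.3, -0.2]
grip_width: 0.0292
grip_force: 0.0
time_s: 10.0
ee_pos: [0.6151, -0.2401, 0.0117]
eef_rot: [3.142, 0.0, -2.802]
force: [-1.9, 1.5, 5.0]
grip_width: 0.0261
grip_force: 45.0
```

```bash
python3 -m pendant '[0,0,-0.02,0,0,0,-1,0,0,-0.06,0,0,0,-1,0,0,-0.12,0,0,0,-1,0,0,-0.2,0,0,0,-1,0,0,-0.28,0,0,0,-1,0,0,-0.34,0,0,0,-1,0,0,-0.34,0,0,0,-1,0,0,-0.34,0,0,0,-1]' 45
python3 - <<'E'
from h import *
p=vision.camera("wrist"); np.savez("w4",**p); o=status.get_obs(); print(o["time_s"],o["ee_pos"],o["eef_rot"])
cv2.imwrite("pics/w4.png",p["pixels"][:,:,::-1])
z=o["ee_pos"][2]-.0117+.006
print(proj(p,pts4([*o["ee_pos"][:2],o["eef_rot"][2]+np.pi],z)).round(1).tolist())
print(move([.6473,.188,.15],np.radians(180-7.63)))
E
```

```text
time_s: 10.8
ee_pos: [0.6148, -0.2402, 0.1807]
eef_rot: [3.141, -0.0, -2.802]
force: [-0.8, -0.9, -3.8]
grip_width: 0.0259
grip_force: 45.0
10.85 [ 0.61442169 -0.24002204  0.17950142] [ 3.13984455e+00 -1.87955569e-03 -2.80176137e+00]
[[337.3, 325.1], [344.3, 159.6], [217.1, 159.6], [223.8, 325.1]]
[-0.3474, 0.7851, 0.0597, 0.0008, -0.0014, 0.3011]
```

View pics/w4.png

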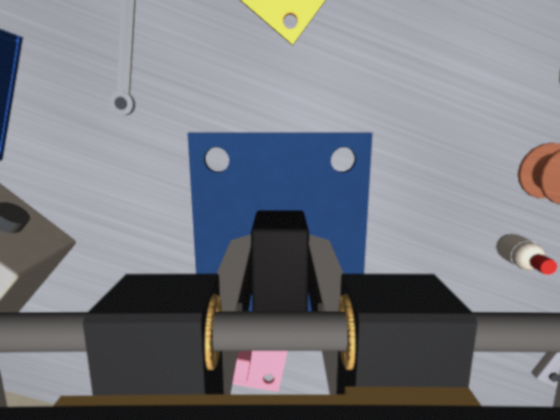

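The cover is held level, with its visible holes at (217,159) and (343,159), within about 1 px of where a centred grasp puts them. Moving over the flange.

```bash
python3 -m pendant '[-0.03,0.07,0.02,0,0,0.04,-1,-0.07,0.16,0.04,0,0,0.08,-1,-0.11,0.25,0.06,0,0,0.12,-1,-0.15,0.34,0.06,0,0,0.16,-1,-0.19,0.43,0.06,0,0,0.2,-1,-0.23,0.52,0.06,0,0,0.24,-1,-0.27,0.61,0.06,0,0,0.28,-1,-0.31,0.7,0.06,0,0,0.301,-1,-0.335,0.757,0.06,0,0,0.301,-1,-0.347,0.785,0.06,0,0,0.301,-1,-0.347,0.785,0.06,0,0,0.301,-1,-0.347,0.785,0.06,0,0,0.301,-1]' 45
python3 - <<'E'
from h import *
p=vision.camera("wrist"); p=vision.camera("wrist"); o=status.get_obs(); print(o["time_s"],o["ee_pos"],o["eef_rot"],o["force"])
print(move([.6473,.188,.0947],np.radians(180-7.63)))
E
```

```text
time_s: 12.05
ee_pos: [0.6475, 0.1865, 0.1503]
eef_rot: [-3.141, -0.002, 3.008]
force: [-1.0, -0.0, -3.3]
grip_width: 0.0258
grip_force: 45.0
12.15 [0.64781771 0.18593035 0.15101716] [-3.14110692e+00 -6.52444912e-04  3.00704255e+00] [-0.68887412 -0.33630759 -3.09413461]
[0.0015, 0.004, 0.1126, -0.0003, -0.0004, -0.0009]
```

```bash
python3 -m pendant '[0.0015,0.004,0.04,0,0,0,-1,0.0015,0.004,0.07,0,0,0,-1,0.0015,0.004,0.095,0,0,0,-1,0.0015,0.004,0.108,0,0,0,-1,0.0015,0.004,0.108,0,0,0,-1,0.0015,0.004,0.108,0,0,0,-1,0.0015,0.004,0.108,0,0,0,-1]' 45
python3 - <<'E'
from h import *
p=vision.camera("wrist"); np.savez("w5",**p)
P=[]; 
for i in range(6): vision.camera("top"); o=status.get_obs(); P.append(np.r_[o["ee_pos"],o["eef_rot"]])
P=np.array(P); print(o["time_s"],P.mean(0).round(4),P.std(0).round(4),o["force"])
s=vision.camera("scene"); np.savez("s5",**s)
a=cv2.resize(p["pixels"][90:250,160:400],None,fx=2.5,fy=2.5,interpolation=cv2.INTER_CUBIC)
u,v=proj(s,[.647,.188,.08])[0].astype(int); b=cv2.resize(s["pixels"][v-50:v+50,u-75:u+75],(600,400),interpolation=cv2.INTER_CUBIC)
cv2.imwrite("pics/w5.png",a[:,:,::-1]); cv2.imwrite("pics/s5.png",b[:,:,::-1])
E
```

```text
time_s: 12.85
ee_pos: [0.6476, 0.1898, 0.0983]
eef_rot: [3.141, 0.001, 3.009]
force: [0.2, -0.4, -2.3]
grip_width: 0.026
grip_force: 45.0
13.2 [6.4740e-01 1.8980e-01 9.7800e-02 3.1414e+00 5.0000e-04 3.0088e+00] [0.0001 0.     0.0002 0.0001 0.0002 0.    ] [ 0.73723037  0.30544522 -3.22932976]
```

View pics/w5.png

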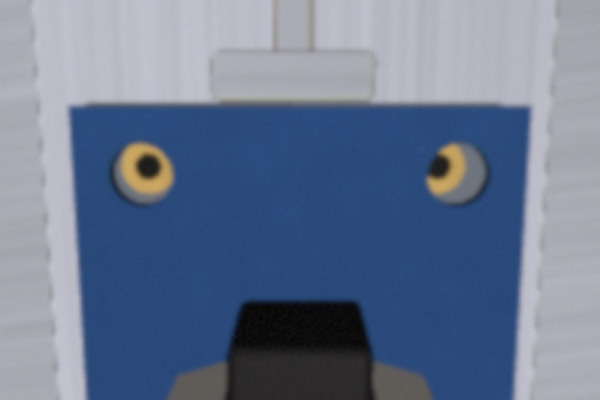

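View pics/s5.png

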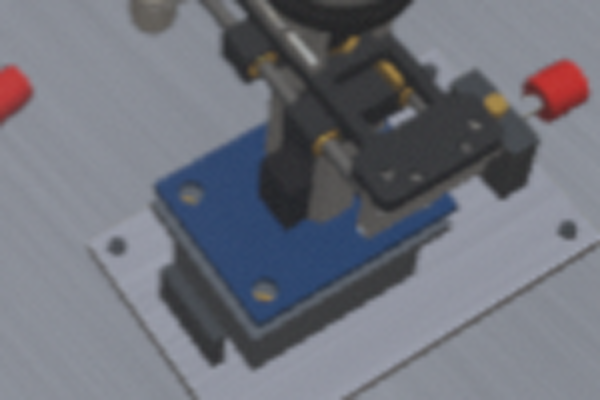

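Through the cover's holes, both inserts sit to the left in the crop: hole (143,173) against thread (148,166), and hole (458,173) against thread (438,165). That puts the cover about 1.8 mm too far along +y, which matches the TCP reading. I'll check the x offset by projection.

Run:
```python
from h import *
p=dict(np.load("w5.npz"))
T=ray(p,[[219.2,156.4],[335.2,156.0]],.072); H=ray(p,[[217.2,159.2],[343.2,159.2]],.092)
print("threads",T.round(4).tolist(),"holes",H.round(4).tolist(),"cover-thread",(H-T)[:,:2].round(4).tolist(),
 np.hypot(*(T[0]-T[1])[:2]),np.hypot(*(H[0]-H[1])[:2]))
```

```text
threads [[0.5956, 0.1615, 0.072], [0.6041, 0.2273, 0.072]] holes [[0.5953, 0.1638, 0.092], [0.604, 0.2284, 0.092]] cover-thread [[-0.0002, 0.0023], [-0.0002, 0.0011]] 0.06632241772781969 0.0651415064530732
```

```bash
python3 -m pendant '[0,-0.0034,0.003,0,0,0,-1,0,-0.0034,0.006,0,0,0,-1,0,-0.0034,0.006,0,0,0,-1,0,-0.0034,0.006,0,0,0,-1,0,-0.0034,0.006,0,0,0,-1,0,-0.0034,0.006,0,0,0,-1]' 45
python3 - <<'E'
from h import *
p=vision.camera("wrist")
P=[]
for i in range(5): s=vision.camera("scene"); o=status.get_obs(); P.append(np.r_[o["ee_pos"],o["eef_rot"]])
print(o["time_s"],np.mean(P,0).round(4),np.std(P,0).round(4),o["grip_force"],o["force"])
print("knob",fitknob(s,np.radians(-7.63),[.472,.211])[0])
a=cv2.resize(p["pixels"][110:200,190:370],None,fx=4,fy=4,interpolation=cv2.INTER_CUBIC)
cv2.imwrite("pics/w6.png",a[:,:,::-1])
E
```

```text
time_s: 13.85
ee_pos: [0.6471, 0.1881, 0.0945]
eef_rot: [3.142, 0.0, 3.009]
force: [-0.2, 0.9, -2.8]
grip_width: 0.0259
grip_force: 45.0
14.15 [ 0.647   0.1881  0.0945 -0.6283  0.      3.0088] [0.     0.     0.     3.0781 0.     0.    ] 44.99906301498413 [ 0.56240309 -0.03654806 -2.65579078]
knob [0.46958354 0.21173668]
```

View pics/w6.png

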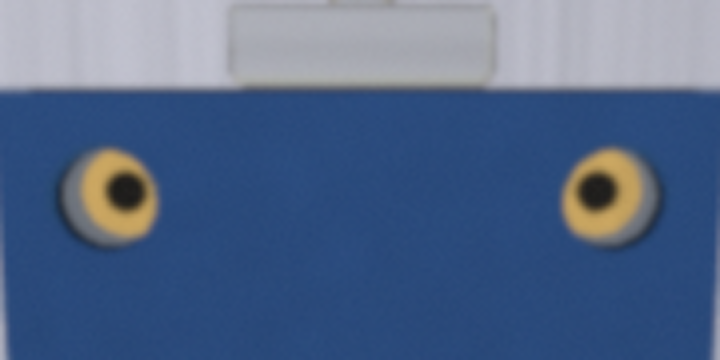

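The threads now sit symmetrically in the holes, at (125,190) and (597,190) in the crop. One last check that the slide is home, using the earlier wrist picture.

Run:
```python
from h import *
p=dict(np.load("w2.npz")); H=hsv(p)
m=((H[...,0]<6)|(H[...,0]>174))&(H[...,1]>150)&(H[...,2]>60); m[60:]=0; m[:,:230]=0; m[:,330:]=0
v,u=np.nonzero(m); print("red rows",v.min(),v.max(),u.min(),u.max())
a=np.linspace(0,2*np.pi,60); R=Rot.from_euler("z",np.radians(-7.63)).as_matrix()
for s in(0,.0025,.005):
    c=np.c_[np.full(60,-.177-s+.014),.014*np.cos(a),.014*np.sin(a)-.03]@R.T+[.6473,.188,.072]
    print(s,proj(p,c)[:,1].max())
```

```text
red rows 0 14 269 294
0 20.011276387152435
0.0025 17.279892629236485
0.005 14.53854285559379
```

Run:
```python
from h import *
s=dict(np.load("s5.npz")); y=np.radians(-7.63)
s0=dict(s); s0["pixels"]=cv2.imread("pics/scene0.png")[:,:,::-1].copy()
t=vision.camera("top"); t0=dict(t); t0["pixels"]=cv2.imread("pics/top0.png")[:,:,::-1].copy()
for n,p in(("s0",s0),("s",s),("t0",t0),("t",t)):
    k,r,b=fitknob(p,y,[.47,.212]); print(n,k.round(4),r.round(1),b)
p=dict(np.load("w2.npz")); q=np.array([.6473,.188,y])
for _ in range(2): uv=blobs(p,brass(p),proj(p,pts4(q,.072))); q,r=fit4(p,uv,.072,q)
print("w2 flange",q,r)
# profile along knob axis, wrist w2
print(p["pixels"][8:50:1,281].tolist())
```

```text
s0 [0.464  0.2111] [-2.5 -2.5  2.5  2.4] [384.5 236.5 397.5 248.5]
s [0.4696 0.2117] [-2.  -2.   2.   1.9] [382.5 237.5 396.5 250.5]
t0 [0.4666 0.2113] [-0.9 -0.8  0.9  0.8] [189.5 256.5 199.5 266.5]
t [0.7292 0.    ] [ -1.2  11.4   1.2 -11.5] [267.5 148.5 276.5 183.5]
w2 flange [ 0.64727506  0.18777989 -0.13155658] [-0.  -0.1  0.  -0.   0.   0.  -0.1  0.1]
[[170, 45, 40], [171, 45, 42], [165, 43, 39], [147, 38, 34], [105, 24, 22], [70, 25, 26], [77, 58, 59], [101, 93, 98], [119, 119, 124], [126, 127, 133], [126, 128, 134], [127, 129, 135], [126, 128, 134], [127, 129, 135], [126, 128, 135], [127, 128, 134], [127, 129, 135], [127, 128, 135], [127, 128, 134], [126, 127, 134], [128, 128, 135], [127, 129, 135], [127, 128, 135], [127, 128, 134], [127, 128, 135], [128, 130, 136], [127, 128, 134], [127, 129, 135], [127, 128, 134], [117, 119, 125], [94, 96, 101], [75, 75, 76], [90, 81, 66], [125, 104, 68], [144, 119, 70], [150, 123, 71], [151, 124, 72], [150, 123, 71], [151, 124, 71], [151, 124, 71], [151, 124, 71], [151, 123, 71]]
```

Run:
```python
from h import *
y=-.1325; R=Rot.from_euler("z",y).as_matrix()
p=dict(np.load("w2.npz"))
for s in(0,.0025,.005): print(s,proj(p,np.array([[-.163-s,0,-.016],[-.140,0,-.01],[-.140,0,-.004],[-.120,0,-.01]])@R.T+[.6473,.1878,.072])[:,1].round(1))
w=np.load("pics/w1.npy",allow_pickle=True).item(); u=281
print("w1",[ (i,*w["pixels"][i,u].tolist()) for i in list(range(183,190))+list(range(208,224))])
for s in(.0025,.005,.0075): print(s,proj(w,np.array([[-.163-s,0,-.016],[-.191-s,0,-.016],[-.165-s,0,0-.03]])@R.T+[.6473,.1878,.072])[:,1].round(1))
print([ (i,*p["pixels"][i,u].tolist()) for i in range(105,128)])
print([ (i,*w["pixels"][i,265].tolist()) for i in range(285,315)])
```

```text
0 [11.8 37.1 35.6 60.1]
0.0025 [ 8.8 37.1 35.6 60.1]
0.005 [ 5.8 37.1 35.6 60.1]
w1 [(183, 117, 115, 121), (184, 103, 95, 99), (185, 80, 59, 61), (186, 70, 26, 27), (187, 69, 11, 11), (188, 83, 16, 14), (189, 118, 28, 25), (208, 169, 43, 39), (209, 170, 44, 41), (210, 170, 44, 41), (211, 169, 42, 38), (212, 169, 42, 39), (213, 169, 43, 40), (214, 170, 44, 40), (215, 168, 43, 40), (216, 162, 53, 52), (217, 144, 81, 83), (218, 131, 114, 118), (219, 126, 124, 130), (220, 125, 127, 133), (221, 125, 127, 133), (222, 125, 126, 133), (223, 125, 126, 132)]
0.0025 [220.8 191.6 214.9]
0.005 [218.3 189.  212.5]
0.0075 [215.7 186.3 210. ]
[(105, 130, 132, 138), (106, 128, 129, 136), (107, 129, 130, 137), (108, 129, 130, 137), (109, 126, 128, 134), (110, 121, 123, 128), (111, 116, 116, 121), (112, 124, 124, 131), (113, 129, 130, 137), (114, 129, 131, 138), (115, 129, 130, 137), (116, 129, 130, 136), (117, 126, 128, 134), (118, 126, 128, 134), (119, 127, 128, 135), (120, 130, 131, 137), (121, 128, 129, 133), (122, 114, 115, 117), (123, 91, 92, 95), (124, 80, 83, 89), (125, 81, 85, 92), (126, 81, 85, 92), (127, 82, 86, 93)]
[(285, 138, 138, 148), (286, 138, 139, 148), (287, 136, 137, 146), (288, 138, 139, 148), (289, 135, 136, 145), (290, 124, 124, 131), (291, 94, 93, 97), (292, 67, 64, 63), (293, 62, 58, 57), (294, 61, 58, 57), (295, 61, 57, 55), (296, 61, 58, 55), (297, 63, 60, 57), (298, 63, 59, 56), (299, 62, 59, 56), (300, 62, 59, 56), (301, 65, 62, 59), (302, 73, 71, 69), (303, 92, 91, 93), (304, 115, 115, 121), (305, 125, 126, 132), (306, 126, 126, 133), (307, 126, 127, 133), (308, 125, 126, 133), (309, 121, 123, 129), (310, 108, 109, 115), (311, 75, 76, 80), (312, 40, 39, 41), (313, 29, 28, 28), (314, 31, 29, 29)]
```

The slide is home: the knob's rim shows at row 11.7, and 11.8 is predicted for slide 0. Handing in.

```bash
python3 -c "
from station import order; print(order.hand_in())"
```

```text
the job is handed in; nothing more can be done
None
```

The job is handed in, though no verdict came back: I pulled the clamp knob out to its stop and pushed it home, and the cover is held steady and level about 11 mm above the flange. The two holes I could see line up with their threads.

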